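# Mount a centrifuge rotor and its clamp cap on the drive spindle

## Robot

A 7-joint arm with a two-finger parallel gripper is mounted at the origin on the work surface. World frame = base frame: x ahead of the robot, y to its left, z up, the work surface at z = 0. Lengths are in m, angles in rad, forces in N, time in s.
With the tool pointing down it reaches from about 0.4 to 0.85 m from the base axis. Payload 4.5 kg.
Tool frame: the origin (TCP) lies where the fingers leave the gripper's body, on its centre line; the fingertips stand 64 mm ahead of it and the grasp point (between the pads) lies 45 mm ahead of it; z points along the fingers, y is the direction in which the jaws open and shut (so a half turn about z gives the same grasp; the last joint's range is limited). The gripper opens to 88 mm and grips with 3 to 60 N. Pads are 18 mm wide; open, the fingers measure 123 mm over their backs; the gripper's body (75 mm by 187 mm) begins 45 mm behind the grasp point.
Start: joints at [-1.196, 0.689, -0.195, 1.565, 0.157, 0.902, -0.215], TCP at [0.209, 0.589, 0.303] pointing down, gripper open.
Joint ranges: [-3.01, 3.01], [-0.46, 2.08], [-1.47, 1.51], [0.13, 2.56], [-1, 4.14], [0.04, 2.09], [-2.66, 2.66]. Speed limits (rad/s): [2.57, 2.57, 3.14, 3.14, 3.14, 3.14, 3.14].

## Interface

Orientations are given as a unit quaternion [x, y, z, w].
In Python, from plant import monitor, snapshot, workorder, finder gives the robot as it stands.
- The arm moves only by the tool carry_out, never from a script. Its argument "motion" is one flat list of numbers, 6 for each row, row after row: the shift along the tool's x, y, z in cm, then the turn, a rotation vector about the tool's x, y, z in rad. In form: [x, y, z, rx, ry, rz, x, y, z, rx, ry, rz, ...]. A call has 1 to 8 rows; each row shifts and turns the commanded pose from where the row before left it, along the tool's axes as they then stand; what a row does not reach is not made up. A row lasts 1/8 s, in which the tool goes at most 62.5 mm and 10.7 degrees, less where a joint would pass 70% of its speed; a pose out of reach is approached as far as the arm can. A call with a gripper value outside its range is refused whole. "hand" is the finger opening in cm, from 0 to 8.81, set as the call begins (left out, the last holds). The fingers move at their own pace and stop on an object; "grip_force" is the grip in N (left out, the last holds). Time passes only in rows, so rows that do not move let the fingers close. It gives the time, the measured TCP pose, the force and the opening at its end, in the units of the state.
- monitor.get_state(): the state, without advancing time (a new reading comes with each control period).
- snapshot(name): name is "side" or "top" or "wrist"; returns a dict with "frame" (420x560x3 uint8, red, green, blue), "range_z" (420x560 float32, m along the optical axis (not along the pixel's ray), 0 where there is no reading), "fx", "fy", "cx", "cy" (pixels), "rvec" (rotation vector, rad) and "tvec" (3), from world to camera coordinates, as OpenCV has them; the wrist camera has in their place "hand_eye" (4x4, takes a point from camera to tool coordinates, whose origin is the TCP and whose axes are the flange's). Camera axes: x right, y down, z forward; pixel columns grow to the right and rows downward; lengths in m; the calibration is good to about 2 mm. The wrist camera is an equidistant fisheye: a pixel r from the principal point sees the ray r / f radians off the axis. A picture is of the moment at which its call begins: read the wrist's pose just before it.
- workorder.finish_job(): hands the job in, once; it reports no verdict.
Trained networks look in a picture, given as the dict that the camera call returned (one of the last four; its "shot" number tells which), for a name from the list of things; names that differ only in an ending like _2 or _b are one class to them, and where a whole thing is asked for, a point or a joint stands for the part that bears it (a point fixed in the world has none). Each returns a list of dicts, best first, with "p" (0 to 1); they miss things now and then, are a little off and sometimes report something else, mostly with a low value. They report only what shows in the picture. A call takes as long as a camera call. They do not tell look-alikes from the thing itself.
- finder.masks_of(picture, thing): "pixels" (420x560 bool, what is visible of it) and "extent" ([left, top, right, bottom] in pixels, round what is visible of it).
The state is a dict: "clock": time; "q": joint angles; "qd": joint speeds; "joint_torque": joint torques, N m; "tool_pos": TCP position; "eef_rot": TCP orientation; "contact_force": force on the tool from outside, world axes, zero at the start; "moment": the same for the moment, N m; "opening": opening from 0.0 (shut) to 1.0 (fully open).
Only numpy, scipy, OpenCV 4.12 (cv2) and the standard library are available. Lean on these libraries where they do the work, as an engineer would, in place of code of your own. Each camera call takes 0.05 s, during which the arm holds its last target. There are 200 camera calls.

## Task

Mount the centrifuge rotor on the drive head: lower it level over the spindle until it sits fully home on the blue flange with both brass drive pins in its pin holes, and only then put the blue clamp cap over the spindle, upright and fully down on the rotor's hub. Lower both parts gently, do not let them drop, leave the other things on the bench where they are, and let go at the end.

Things in the scene. Friction and masses are not known exactly. Their poses are not given: they have to be found in the camera images.
- drive: Drive head, fixed to the bench. Origin: centre of its underside, z up. Round grey foot (radius 60, 14 high), dark column (radius 34), blue round flange (radius 46), its top 60 mm above the origin; on the axis a steel spindle, diameter 20, from there up to 142 mm above the origin. Two brass drive pins, diameter 10, stand on the flange at x = +34 and -34 mm, y = 0 in its axes.
- drive_seat (a point): Point on the drive head's axis at the flange's top, where the rotor plate's underside comes to rest. Axes as the drive head's: the two pins lie along its x. The pins stand 12 mm high, their top 4 mm tapered.
- drive_tip (a point): Top of the spindle, on the axis, 142 mm above the drive head's origin and 82 mm above the flange; the top 8 mm taper from diameter 20 to 10. With the rotor seated the spindle stands 28 mm out of its hub.
- rotor: Loose rotor, 0.4 to 0.75 kg, standing on its four sleeves' feet. Origin: on its axis, level with the feet, z up. White cross-shaped plate; its four diagonal arms (45 degrees to x, y) carry white sleeves with steel collars (radius 22, centre 80 mm from the axis, top 56 mm above the origin). It reaches 102 mm from its axis; carry the feet above the spindle. Seated, its origin is 26 mm above the drive head's.
- rotor_plate (a point): Centre of the rotor plate's underside, 34 mm above the rotor's origin; axes as the rotor's. Plate 14 mm thick, middle piece 100 mm (x) by 60 mm (y), with a centre bore of diameter 25 (also through the hub) and two through holes of diameter 16 for the pins at x = +34 and -34 mm, y = 0, a blue mark outside each. It fits equally well turned by half a turn.
- rotor_hub (a point): Height to grip the rotor: on its axis, in its square aluminium hub, 72 mm above the rotor's origin and 16 mm below the hub's top. The hub is 44 by 44 mm, faces square to the rotor's x and y, and rises 40 mm from the plate's top (48 mm above the origin) to 88 mm. Take it by two opposite faces. Axes as the rotor's.
- cap: Loose blue clamp cap, 0.14 to 0.28 kg, standing upright, 74 mm high. Origin: centre of its underside, z up. Round skirt, diameter 56, 38 mm high. From below a blind bore of diameter 27, 34 mm deep, slips over the spindle; no screwing. The skirt is wider than the rotor's bore, so the rotor cannot go on after the cap. Seated on the hub, its origin is 114 mm above the drive head's.
- cap_knob (a point): Height to grip the cap: on its axis, 58 mm above its origin, in the ribbed round knob of diameter 36 that rises 36 mm from the skirt's top to the cap's top; a steel disc on top.
- beaker: Bystander: clear plastic beaker, diameter 68, 85 mm high; origin at the centre of its underside. Leave alone.
- wrench: Bystander: steel wrench, 120 mm long, lying flat along its x axis. Leave alone.
- spare_sleeve: Bystander: white spare tube sleeve with a steel collar, standing, widest diameter 44, 78 mm high; origin at the centre of its underside. Leave alone.
- reagent: Bystander: amber bottle, diameter 68, 150 mm high; origin at the centre of its underside. Leave alone.
- jar: Bystander: white jar with a red lid, diameter 68, 90 mm high; origin at the centre of its underside. Leave alone.
Mind the look-alikes: they are no part of the job. Leave any black or turquoise look-alike of the cap alone.

How it is judged:
By the outcome, as a careful person would: the job done as asked, in the order asked, and still so for the second after the job is handed in, with the robot touching nothing.
It also fails if it takes over 64 s, if anything falls off the work surface, if the arm or the gripper's body presses on something with over 40 N, if the wrist force passes 120 N, or if a joint passes its speed limit or range.

## Working session

There is one attempt and no reset: what is moved stays moved. The work goes in short steps, Python scripts to look and compute and a tool call to move; the robot and the scene stay as the last step left them, time stands still between calls to the robot, and variables do not carry over. Pictures are saved under pics/ and viewed, about 8 in all and at most 12, crops included, and the job is handed in when it is done.

Besides the shell and the picture viewer there is one more tool, called after "Request:" by a JSON object that holds its "op" and its "data". carry_out: Moves the arm, as the interface text tells. Its arguments: {"type":"object","properties":{"motion":{"type":"array"},"hand":{"type":"number"},"grip_force":{"type":"number"}},"required":["motion"]}

```bash
ls; mkdir -p pics; cat > h.py <<'E'
import numpy as np, cv2
from scipy.spatial.transform import Rotation as R
from plant import monitor, snapshot, workorder, finder
def world(p, st=None):
    """HxWx3 world points"""
    z=p["range_z"].astype(float); h,w=z.shape
    u,v=np.meshgrid(np.arange(w),np.arange(h))
    x=(u-p["cx"])/p["fx"]; y=(v-p["cy"])/p["fy"]
    if "hand_eye" in p:
        r=np.hypot(x,y); k=np.where(r>1e-9,np.tan(np.minimum(r,1.5))/np.maximum(r,1e-9),1); x=x*k;y=y*k
        c=np.stack([x*z,y*z,z],-1); H=np.array(p["hand_eye"])
        t=c@H[:3,:3].T+H[:3,3]
        P=t@R.from_quat(st["eef_rot"]).as_matrix().T+np.array(st["tool_pos"])
    else:
        c=np.stack([x*z,y*z,z],-1); M=R.from_rotvec(np.ravel(p["rvec"])).as_matrix()
        P=(c-np.ravel(p["tvec"]))@M
    P[z<=0]=np.nan
    return P
def save(n,im): cv2.imwrite("pics/"+n+".png",im[...,::-1])
E
python3 - <<'E'
from h import *
s=monitor.get_state(); print(s)
ims=[]
for c in ("top","side"):
    p=snapshot(c); P=world(p); ims.append(p["frame"])
    for t in ("drive","rotor","cap","beaker","wrench","spare_sleeve","reagent","jar"):
        for m in finder.masks_of(p,t)[:3]:
            q=P[m["pixels"]]; q=q[~np.isnan(q[:,0])]
            if m["p"]>.2 and len(q): print(c,t,round(m["p"],2),[int(a) for a in m["extent"]],np.median(q,0).round(3),"min",np.percentile(q,2,axis=0).round(3),"max",np.percentile(q,98,axis=0).round(3))
    save(c,p["frame"]); np.savez(c,P=P,f=p["frame"])
save("both",cv2.resize(np.vstack(ims),None,fx=.71,fy=.71,interpolation=cv2.INTER_AREA))
E
```

```text
pics
{'clock': 0.0, 'q': array([-1.19621344,  0.68996646, -0.19449041,  1.56635365,  0.15733183,
        0.90246767, -0.21507907]), 'qd': array([ 1.38142029e-05,  3.28221003e-04, -7.64588859e-04,  5.80791428e-04,
       -5.00233619e-04,  6.54984068e-04,  1.12236114e-03]), 'joint_torque': array([-1.65541455e-04, -5.27570128e+01, -1.26679871e+00, -1.53426629e+01,
       -5.25793608e-02,  6.72435388e-03,  1.78283722e-04]), 'tool_pos': array([0.20877483, 0.588557  , 0.3019177 ]), 'eef_rot': array([ 1.69514818e-01,  9.85527227e-01, -8.98409837e-04, -6.91513470e-05]), 'contact_force': array([ 0.47346339,  0.06904975, -0.00353668]), 'moment': array([-0.00041451, -0.01122195,  0.00759896]), 'opening': 1.0017577478420134}
top drive 0.88 [346, 188, 394, 236] [ 0.574 -0.213  0.059] min [ 0.529 -0.265  0.008] max [ 0.633 -0.167  0.135]
top rotor 0.89 [140, 221, 221, 301] [0.52  0.24  0.053] min [0.443 0.158 0.011] max [0.607 0.324 0.089]
top cap 0.8 [280, 216, 302, 240] [ 0.565 -0.023  0.047] min [ 0.545 -0.049  0.015] max [0.595 0.001 0.077]
top cap 0.8 [240, 215, 263, 240] [0.58  0.071 0.041] 
[... 1775 characters left out ...]
2 0.006] max [0.611 0.336 0.088]
side wrench 0.66 [185, 172, 235, 186] [ 0.743 -0.164  0.006] min [ 0.69  -0.181 -0.002] max [ 0.799 -0.143  0.009]
side spare_sleeve 0.82 [216, 201, 235, 237] [0.68  0.008 0.062] min [ 0.662 -0.022  0.002] max [0.7   0.016 0.08 ]
side reagent 0.71 [145, 203, 188, 272] [0.78  0.098 0.089] min [0.754 0.068 0.006] max [0.815 0.112 0.15 ]
side reagent 0.32 [262, 199, 290, 236] [ 0.572 -0.007  0.037] min [ 0.547 -0.046 -0.001] max [0.597 0.007 0.075]
side jar 0.73 [217, 202, 233, 240] [0.679 0.008 0.063] min [ 0.662 -0.02   0.002] max [0.699 0.016 0.08 ]
side jar 0.69 [159, 179, 199, 223] [ 0.783 -0.023  0.069] min [ 0.758 -0.139  0.   ] max [ 0.821 -0.007  0.091]
```

View pics/top.png

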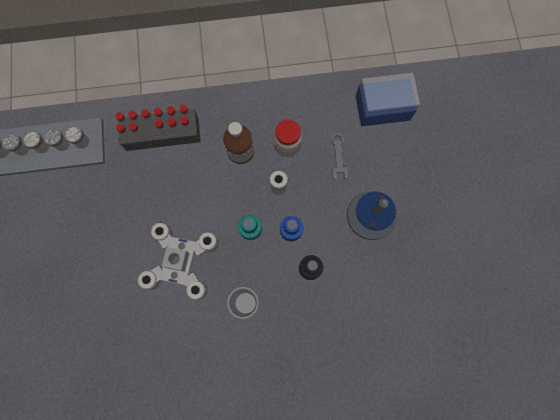

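View pics/side.png

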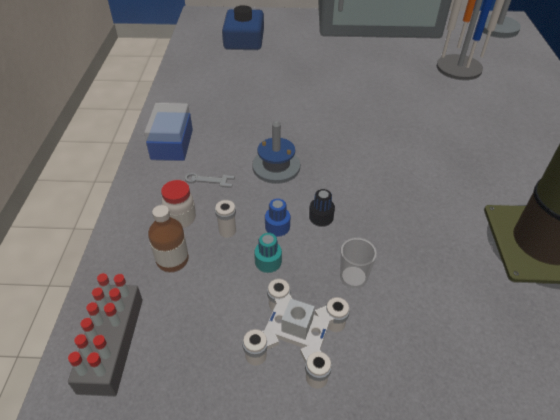

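The top view shows three caps: turquoise (250,226), blue (291,228) and black (311,267). The blue one fits the description. The rotor is at (177,260) and the drive at (375,212). Next I'll get rough poses and an enlarged crop to confirm.

```bash
cat > rot.py <<'E'
from h import *
def rotor(P,c0,zc=0.056,zh=0.088,f=None):
    d=np.hypot(P[...,0]-c0[0],P[...,1]-c0[1])
    m=(abs(P[...,2]-zh)<.004)&(d<.06)
    q=P[m][:,:2]; (c,s,a)=cv2.minAreaRect((q*1000).astype(np.float32))
    print("hub",np.round(c,1),np.round(s,1),"ang",round(a,1),len(q),"z",np.median(P[m][:,2]).round(4))
    m=(abs(P[...,2]-zc)<.005)&(d>.05)&(d<.115)
    n,l,st,ce=cv2.connectedComponentsWithStats(m.astype(np.uint8))
    C=[]
    for i in range(1,n):
        if st[i,4]>30:
            q=P[l==i][:,:2]*1000; cc,r=cv2.minEnclosingCircle(q.astype(np.float32)); C.append(cc); print(" collar",np.round(cc,1),round(r,1),st[i,4])
    C=np.array(C)
    if len(C)==4:
        o=C.mean(0); a=np.degrees(np.arctan2(*(C-o).T[::-1])); print("centre",o.round(1),"x yaw mod 90",np.round((a-45)%90,1), "r",np.hypot(*(C-o).T).round(1))
E
python3 - <<'E'
from rot import *
D=np.load("top.npz"); P=D["P"];f=D["f"]
rotor(P,(.525,.243))
m=(abs(P[...,2]-.060)<.004)&(np.hypot(P[...,0]-.58,P[...,1]+.215)<.06)
print("flange",np.array(cv2.minEnclosingCircle((P[m][:,:2]*1000).astype(np.float32))[0]),m.sum())
S=np.load("side.npz")["f"]
a=cv2.resize(f[180:245,335:405],(420,390),interpolation=3); b=cv2.resize(f[205:285,235:330],(380,320),interpolation=3)
c=cv2.resize(S[110:190,240:310],(341,390),interpolation=3)
o=np.zeros((590,765,3),np.uint8); o[:390,:420]=a; o[:390,422:763]=c
d=cv2.resize(f[215:305,135:225],(198,198)); b=cv2.resize(b,(230,195)); o[392:590,:198]=d; o[392:587,200:430]=b
save("crop1",o)
E
```

```text
hub [526.4 243.1] [44.6 44.2] ang 71.8 308 z 0.0881
 collar [595.9 276.8] 21.7 238
 collar [561.6 170.6] 20.6 238
 collar [491.7 314.5] 20.8 254
 collar [456.4 208. ] 21.3 253
centre [526.4 242.5] x yaw mod 90 [71.3 71.1 70.7 71.2] r [77.5 80.  79.9 78.1]
flange [ 582.24243164 -222.56460571] 995
```

View pics/crop1.png

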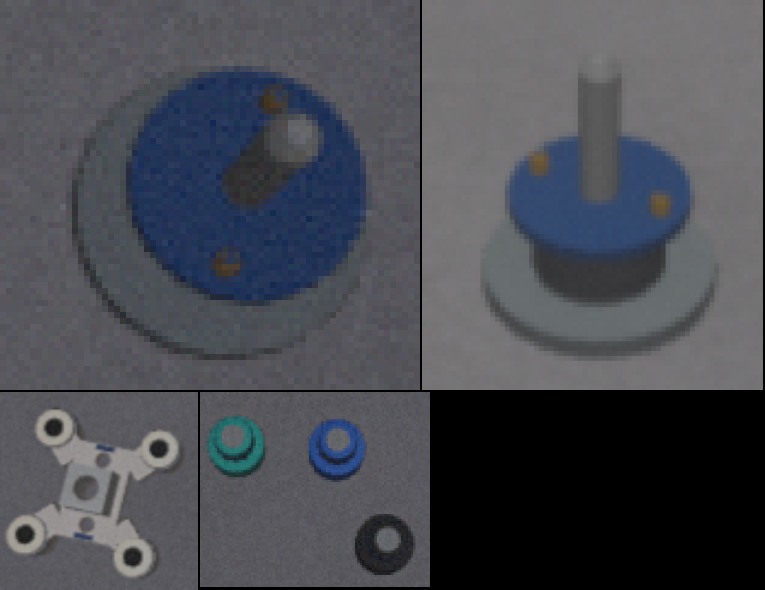

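Request:
{"op": "carry_out", "data": {"motion": [-5.2,-2.7,0,0,0,0,-5.2,-2.7,0,0,0,0,-5.2,-2.7,0,0,0,0,-5.2,-2.7,0,0,0,0,-5.2,-2.7,0,0,0,0,-5.2,-2.7,0,0,0,0,-5.2,-2.7,0,0,0,0,-5.2,-2.7,0,0,0,0], "hand": 8.8}}

```text
clock: 1.9
tool_pos: [0.53, 0.245, 0.3029]
eef_rot: [0.17, 0.986, 0.0, 0.0]
contact_force: [0.5, 0.6, -0.5]
opening: 0.998
```

The crop shows blue cap at lower centre, confirmed against the turquoise and black ones. The pins are at crop (273,98) and (228,262). Now a close wrist look at the rotor.

```bash
python3 - <<'E'
from rot import *
P0=np.load("top.npz")["P"]
for u,v in ((380,196),(373,224)): print("pin",np.nanmedian(P0[v-1:v+2,u-1:u+2].reshape(-1,3),0).round(4))
s=monitor.get_state(); p=snapshot("wrist"); P=world(p,s); print(s["tool_pos"],s["eef_rot"].round(4),p["hand_eye"])
y=R.from_quat(s["eef_rot"]).as_matrix()[:,1]; print("jaw yaw",np.degrees(np.arctan2(y[1],y[0])))
rotor(P,(.526,.243)); save("w1",p["frame"])
E
```

```text
pin [ 0.6125 -0.235   0.0685]
pin [ 0.5493 -0.208   0.0684]
[0.53004129 0.2450461  0.30291523] [1.695e-01 9.855e-01 3.000e-04 2.000e-04] [[-1.15549044e-03 -9.50692569e-01 -3.10132719e-01  8.09152942e-02]
 [ 9.99999253e-01 -1.22233042e-03  2.11872990e-05 -1.09054935e-03]
 [-3.99227265e-04 -3.10132462e-01  9.50693271e-01 -8.18607075e-02]
 [ 0.00000000e+00  0.00000000e+00  0.00000000e+00  1.00000000e+00]]
jaw yaw 70.47914792487155
hub [525.4 244.1] [43.9 43.6] ang 71.5 1621 z 0.0877
 collar [490.3 315.8] 20.0 1148
 collar [453.7 208.8] 20.1 1149
 collar [596.6 279.9] 19.9 952
 collar [560.4 172.6] 19.9 943
centre [525.2 244.3] x yaw mod 90 [71.  71.4 71.5 71.1] r [79.7 79.8 79.7 79.8]
```

View pics/w1.png

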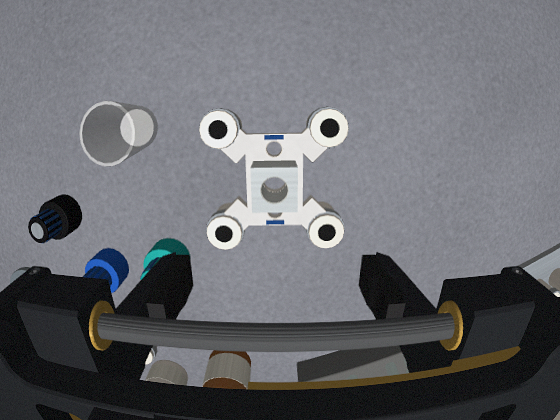

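The wrist picture shows the rotor at (274,185) with its blue marks along tool x, so the jaws already face the hub's y faces. I'm descending.

Request:
{"op": "carry_out", "data": {"motion": [0.42,-0.23,2,0,0,-0.013,0,0,4,0,0,0,0,0,4,0,0,0,0,0,4,0,0,0,0,0,2.7,0,0,0,0,0,1.5,0,0,0,0,0,0,0,0,0], "hand": 8.8}}

```text
clock: 2.82
tool_pos: [0.5237, 0.2458, 0.1202]
eef_rot: [0.163, 0.987, -0.0, -0.0]
contact_force: [-0.1, -0.2, 0.5]
opening: 1.0
```

Request:
{"op": "carry_out", "data": {"motion": [0,0,0,0,0,0,0,0,0,0,0,0,0,0,0,0,0,0,0,0,0,0,0,0,0,0,0,0,0,0], "hand": 3.5, "grip_force": 35}}

```text
clock: 3.45
tool_pos: [0.5241, 0.2458, 0.1209]
eef_rot: [0.163, 0.987, 0.0, 0.0]
contact_force: [-0.7, -0.2, 1.3]
opening: 0.496
```

Request:
{"op": "carry_out", "data": {"motion": [0,0,-0.5,0,0,0,0,0,-1.5,0,0,0,0,0,-3.5,0,0,0,0,0,-4.5,0,0,0,0,0,-4.5,0,0,0,0,0,-3.5,0,0,0,0,0,-2,0,0,0]}}

```text
clock: 4.32
tool_pos: [0.524, 0.2456, 0.3235]
eef_rot: [0.163, 0.987, 0.001, 0.001]
contact_force: [1.0, 0.3, -5.6]
opening: 0.493
```

Request:
{"op": "carry_out", "data": {"motion": [-1.5,-1.6,0,0,0,0,-3,-3.3,0,0,0,0,-3.8,-4.2,0,0,0,0,-3.8,-4.2,0,0,0,0,-3.8,-4.2,0,0,0,0,-3,-3.3,0,0,0,0,-1.5,-1.6,0,0,0,0,0,0,0,0,0,0]}}

```text
clock: 5.32
tool_pos: [0.6448, -0.0337, 0.3206]
eef_rot: [0.165, 0.986, -0.0, -0.0]
contact_force: [0.1, 0.1, -6.5]
opening: 0.498
```

```bash
cat > look.py <<'E'
from rot import *
s=monitor.get_state(); p=snapshot("wrist"); P=world(p,s); print(s["clock"],s["tool_pos"].round(4),s["eef_rot"].round(4),s["opening"],s["contact_force"].round(1))
y=R.from_quat(s["eef_rot"]).as_matrix()[:,1]; print("jaw yaw",np.degrees(np.arctan2(y[1],y[0])))
np.savez("w",P=P,f=p["frame"])
E
python3 - <<'E'
from look import *
z0=s["tool_pos"][2]-.121
rotor(P,s["tool_pos"][:2],z0+.056,z0+.088)
hsv=cv2.cvtColor(p["frame"],cv2.COLOR_RGB2HSV)
near=np.hypot(P[...,0]-.581,P[...,1]+.2215)<.07
for nm,zz in (("flange",.06),("tip",.142),("foot",.014)):
    m=near&(abs(P[...,2]-zz)<.005); q=P[m]; 
    if len(q)>5: c,r=cv2.minEnclosingCircle((q[:,:2]*1000).astype(np.float32)); print(nm,np.round(c,1),round(r,1),len(q),np.median(q,0).round(4))
m=near&(abs(P[...,2]-.070)<.005)&(hsv[...,0]<35)&(hsv[...,1]>80)
n,l,st,ce=cv2.connectedComponentsWithStats(m.astype(np.uint8))
for i in range(1,n):
    if st[i,4]>3: print("pin",ce[i].round(),st[i,4],np.median(P[l==i],0).round(4))
save("w2",p["frame"])
E
```

```text
5.325 [ 0.6448 -0.0337  0.3206] [ 1.646e-01  9.864e-01 -3.000e-04 -4.000e-04] 0.4977878418182969 [ 0.1  0.1 -6.5]
jaw yaw 71.05687347054133
hub [640.  -33.1] [76.1 31.9] ang 70.5 5506 z 0.2874
 collar [611.1  36. ] 20.1 4801
 collar [574.6 -70.3] 20.2 4796
 collar [692.7 -97.2] 11.2 247
 collar [721.1 -15.3] 10.9 244
centre [649.9 -36.7] x yaw mod 90 [73.1 69.  80.3 61.7] r [82.4 82.4 74.1 74.3]
flange [ 581.4 -222.6] 46.4 2560 [ 0.5757 -0.2193  0.0598]
tip [ 581.7 -221.6] 8.2 97 [ 0.581  -0.2181  0.1389]
foot [ 581.2 -222.4] 60.1 688 [ 0.5378 -0.2138  0.0137]
pin [107. 159.] 40 [ 0.5514 -0.2045  0.0688]
pin [108. 215.] 38 [ 0.6109 -0.2342  0.0685]
```

View pics/w2.png

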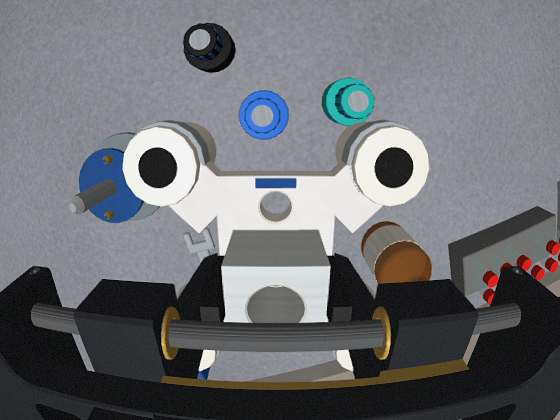

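The w2 picture shows the rotor gripped squarely at (275,240). The drive is at the left at (110,185), with pins at (107,159) and (108,215). I'll refine the pin yaw before moving over it.

```bash
python3 - <<'E'
from rot import *
for n in ("w","top","side"):
    D=np.load(n+".npz"); P=D["P"]; hsv=cv2.cvtColor(D["f"],cv2.COLOR_RGB2HSV).astype(int)
    d=np.hypot(P[...,0]-.5814,P[...,1]+.2225)
    m=(d<.05)&(d>.02)&(P[...,2]>.055)&(P[...,2]<.078)&((hsv[...,0]<35)&(hsv[...,1]>60))
    k,l,st,ce=cv2.connectedComponentsWithStats(m.astype(np.uint8))
    L=[P[l==i] for i in range(1,k) if st[i,4]>4]
    c=[np.append((q.min(0)+q.max(0))[:2]/2,q[:,:2].mean(0)) for q in L]
    print(n,[len(q) for q in L],[x.round(4) for x in c])
    if len(c)==2:
        e=c[0]-c[1]; print("yaw mid/mean",[round(np.degrees(np.arctan2(e[j+1],e[j]))%180,1) for j in(0,2)],"len",np.hypot(*e[:2]).round(4),np.hypot(*e[2:]).round(4))
E
```

```text
w [52, 51] [array([ 0.5509, -0.2058,  0.5511, -0.2047]), array([ 0.6116, -0.2359,  0.6115, -0.2343])]
yaw mid/mean [np.float64(153.7), np.float64(153.9)] len 0.0677 0.0673
top [7, 8] [array([ 0.6119, -0.2352,  0.6113, -0.2349]), array([ 0.5498, -0.207 ,  0.5494, -0.2064])]
yaw mid/mean [np.float64(155.6), np.float64(155.3)] len 0.0682 0.0681
side [10, 13] [array([ 0.6142, -0.2312,  0.6135, -0.2312]), array([ 0.5531, -0.2031,  0.5534, -0.2028])]
yaw mid/mean [np.float64(155.4), np.float64(154.7)] len 0.0672 0.0665
```

Request:
{"op": "carry_out", "data": {"motion": [0,-1.5,0,0,0,0,0.06,-3.5,0,0,0,0,0,-4.7,0,0,0,0,0,-4.7,0,0,0,0,0,-3.5,0,0,0,0.04,0,-1.87,0,0,0,0.075,0,0,0,0,0,0,0,0,0,0,0,0]}}

```text
clock: 6.38
tool_pos: [0.5811, -0.2159, 0.3209]
eef_rot: [0.218, 0.976, 0.001, 0.0]
contact_force: [-0.3, 1.0, -4.8]
opening: 0.493
```

```bash
python3 - <<'E'
from look import *
z0=s["tool_pos"][2]-.121
rotor(P,s["tool_pos"][:2],z0+.056,z0+.088)
M=R.from_quat(s["eef_rot"]).as_matrix(); print("tilt",(M[:2,2]).round(4))
for n in ("top","side"):
    p=snapshot(n); Q=world(p); print(n); rotor(Q,s["tool_pos"][:2],z0+.056,z0+.088); save(n+"2",p["frame"])
E
```

```text
6.375 [ 0.5811 -0.2159  0.3209] [2.176e-01 9.760e-01 1.200e-03 2.000e-04] 0.49284342083954324 [-0.3  1.  -4.8]
jaw yaw 64.86045977967271
hub [ 576.4 -215. ] [75.6 31.9] ang 64.3 5496 z 0.2876
 collar [ 507.5 -244.5] 20.1 4798
 collar [ 555.3 -142.7] 20.3 4793
 collar [ 622.3 -284.4] 11.4 248
 collar [ 659.5 -206.1] 11.4 246
centre [ 586.2 -219.4] x yaw mod 90 [62.7 66.9 74.1 55.3] r [82.5 82.7 74.3 74.5]
tilt [0.001  0.0023]
top
hub [ 578.9 -224.6] [57.7 44.6] ang 62.1 190 z 0.2877
 collar [ 556.5 -141.8] 20.4 356
 collar [ 508.6 -244.6] 20.1 368
side
hub [ 574.7 -208.2] [79.6 24.4] ang 54.6 127 z 0.2865
 collar [ 510.4 -242.2] 21.6 154
 collar [ 660.5 -188.3] 22.3 173
 collar [ 558.6 -140.7] 21.3 201
```

Request:
{"op": "carry_out", "data": {"motion": [0,0,0,0,0,0.006,0,0,0,0,0,0,0,0,0,0,0,0]}}

```text
clock: 6.9
tool_pos: [0.5802, -0.2187, 0.3206]
eef_rot: [0.222, 0.975, 0.0, -0.0]
contact_force: [-0.2, 0.3, -5.4]
opening: 0.5
```

```bash
cat > rel.py <<'E'
from look import *
z0=s["tool_pos"][2]-.121
M=R.from_quat(s["eef_rot"]).as_matrix()
d=np.hypot(P[...,0]-s["tool_pos"][0],P[...,1]-s["tool_pos"][1])
m=(abs(P[...,2]-z0-.056)<.005)&(d>.05)&(d<.115)
n,l,st,ce=cv2.connectedComponentsWithStats(m.astype(np.uint8))
C=np.array([cv2.minEnclosingCircle((P[l==i][:,:2]*1000).astype(np.float32))[0] for i in range(1,n) if st[i,4]>2000])
print(C.round(1)); zc=[np.median(P[l==i][:,2]) for i in range(1,n) if st[i,4]>2000]; print("collar z",zc)
c=C.mean(0)-56.57*M[:2,0]; e=np.array([581.4,-222.5])-c
print("rotor",c.round(1),"err world",e.round(1),"tool mm",(e@M[:2,:2]).round(1),"tilt",M[:2,2].round(4))
E
python3 rel.py
```

```text
6.9 [ 0.5802 -0.2187  0.3206] [ 0.2225  0.9749  0.     -0.    ] 0.500423186807882 [-0.2  0.3 -5.4]
jaw yaw 64.29173077241039
[[ 506.2 -246.8]
 [ 554.9 -145.6]]
collar z [np.float64(0.25571230306366755), np.float64(0.2557332236038933)]
rotor [ 581.5 -220.7] err world [-0.1 -1.8] tool mm [-0.7 -1.6] tilt [-0.0001  0.0001]
```

Request:
{"op": "carry_out", "data": {"motion": [-0.07,-0.16,0,0,0,0,0,0,0.7,0,0,0,0,0,2,0,0,0,0,0,2,0,0,0,0,0,2,0,0,0,0,0,1.1,0,0,0,0,0,0,0,0,0,0,0,0,0,0,0]}}

```text
clock: 7.95
tool_pos: [0.5806, -0.2206, 0.2434]
eef_rot: [0.223, 0.975, 0.0, 0.001]
contact_force: [-0.4, -0.5, -4.3]
opening: 0.494
```

```bash
python3 rel.py; python3 - <<'E'
from h import *
p=snapshot("side"); f=p["frame"]; save("s3",cv2.resize(f[60:220,200:380],(720,640)[:1]+(600,),interpolation=3))
E
```

```text
7.95 [ 0.5806 -0.2206  0.2434] [2.225e-01 9.749e-01 0.000e+00 8.000e-04] 0.49445421351880103 [-0.4 -0.5 -4.3]
jaw yaw 64.28299455584663
[[ 506.8 -248.7]
 [ 555.7 -147.6]]
collar z [np.float64(0.1783796990845597), np.float64(0.17842433161121218)]
rotor [ 582.2 -222.7] err world [-0.8  0.2] tool mm [ 0.8 -0.2] tilt [ 0.0015 -0.0003]
```

View pics/s3.png

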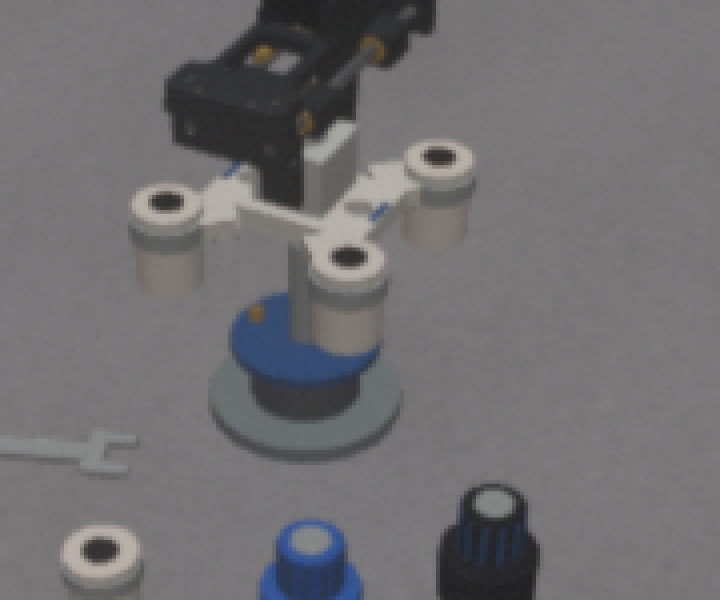

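The s3 picture shows the rotor level and centred above the spindle, spindle top at about (300,245) under the plate. Lowering onto the taper.

Request:
{"op": "carry_out", "data": {"motion": [0.06,0,0.3,0,0,0,0,0,0.5,0,0,0,0,0,0.5,0,0,0,0,0,0.5,0,0,0,0,0,0.5,0,0,0,0,0,0.5,0,0,0,0,0,0.5,0,0,0,0,0,0,0,0,0]}}

```text
clock: 9.05
tool_pos: [0.5793, -0.2202, 0.2092]
eef_rot: [0.222, 0.975, 0.0, -0.001]
contact_force: [-0.4, -0.0, -5.2]
opening: 0.495
```

Request:
{"op": "carry_out", "data": {"motion": [0,0,0.5,0,0,0,0,0,0.8,0,0,0,0,0,0.8,0,0,0,0,0,0.8,0,0,0,0,0,0.8,0,0,0,0,0,0.6,0,0,0,0,0,0,0,0,0,0,0,0,0,0,0]}}

```text
clock: 10.05
tool_pos: [0.5798, -0.2203, 0.1669]
eef_rot: [0.223, 0.975, 0.0, 0.0]
contact_force: [0.6, 0.4, -4.6]
opening: 0.496
```

```bash
python3 rel.py
```

```text
10.05 [ 0.5798 -0.2203  0.1669] [2.225e-01 9.749e-01 0.000e+00 3.000e-04] 0.49579340908872727 [ 0.6  0.4 -4.6]
jaw yaw 64.28734350519443
[[ 505.9 -248.4]
 [ 554.6 -147.1]]
collar z [np.float64(0.10191120178292677), np.float64(0.1019544983662927)]
rotor [ 581.2 -222.3] err world [ 0.2 -0.2] tool mm [-0.3 -0.1] tilt [ 0.0006 -0.0001]
```

Request:
{"op": "carry_out", "data": {"motion": [0,0,0.4,0,0,0,0,0,0.4,0,0,0,0,0,0.3,0,0,0,0,0,0.2,0,0,0,0,0,0,0,0,0]}}

```text
clock: 10.72
tool_pos: [0.5794, -0.2202, 0.1535]
eef_rot: [0.222, 0.975, 0.0, -0.0]
contact_force: [0.6, 0.4, -5.7]
opening: 0.497
```

Request:
{"op": "carry_out", "data": {"motion": [0,0,0.25,0,0,0,0,0,0.2,0,0,0,0,0,0.15,0,0,0,0,0,0,0,0,0]}}

```text
clock: 11.22
tool_pos: [0.5795, -0.2202, 0.1475]
eef_rot: [0.223, 0.975, 0.0, -0.0]
contact_force: [-0.2, 0.2, -4.3]
opening: 0.496
```

Request:
{"op": "carry_out", "data": {"motion": [0,0,0.05,0,0,0,0,0,0.05,0,0,0,0,0,0.05,0,0,0,0,0,0,0,0,0]}}

```text
clock: 11.72
tool_pos: [0.5796, -0.2202, 0.1469]
eef_rot: [0.223, 0.975, -0.0, 0.0]
contact_force: [-3.0, 0.0, 4.7]
opening: 0.499
```

```bash
python3 rel.py
```

```text
11.725 [ 0.5796 -0.2202  0.1469] [ 2.225e-01  9.749e-01 -0.000e+00  2.000e-04] 0.49882413069422654 [-3.   0.   4.7]
jaw yaw 64.28740279174515
[[ 554.4 -146.9]
 [ 505.8 -248.2]]
collar z [np.float64(0.08203037730263396), np.float64(0.08199221350632284)]
rotor [ 581.1 -222.1] err world [ 0.3 -0.4] tool mm [-0.5 -0.2] tilt [ 0.0004 -0.0002]
```

Collar height is 0.082 m, exactly the seated value, and the rotor is level with contact force taken up. Releasing.

Request:
{"op": "carry_out", "data": {"motion": [0,0,0,0,0,0,0,0,0,0,0,0,0,0,0,0,0,0,0,0,0,0,0,0], "hand": 7}}

```text
clock: 12.28
tool_pos: [0.5796, -0.2203, 0.1461]
eef_rot: [0.223, 0.975, 0.0, 0.0]
contact_force: [-0.7, 0.9, -1.1]
opening: 0.792
```

Request:
{"op": "carry_out", "data": {"motion": [0,0,-1,0,0,0,0,0,-2,0,0,0,0,0,-3,0,0,0,0,0,-4,0,0,0,0,0,-3,0,0,0,0,0,-1.5,0,0,0]}}

```text
clock: 13.02
tool_pos: [0.5801, -0.2204, 0.2935]
eef_rot: [0.223, 0.975, -0.0, 0.002]
contact_force: [-0.5, 0.7, 0.1]
opening: 0.797
```

```bash
python3 - <<'E'
from look import *
rotor(P,(.581,-.2225),.082,.114)
M=R.from_quat(s["eef_rot"]).as_matrix()
hsv=cv2.cvtColor(p["frame"],cv2.COLOR_RGB2HSV)
d=np.hypot(P[...,0]-.572,P[...,1]+.023)
for nm,zz,dz in (("top",.074,.003),("skirt",.038,.003)):
    m=(d<.05)&(abs(P[...,2]-zz)<dz); q=P[m]
    if len(q)>5: c,r=cv2.minEnclosingCircle((q[:,:2]*1000).astype(np.float32)); print(nm,np.round(c,1),round(r,1),len(q)); e=np.array(c)/1000-s["tool_pos"][:2]; print("tool cm",(e@M[:2,:2]*100).round(2))
Q=np.load("top.npz")["P"]; d=np.hypot(Q[...,0]-.572,Q[...,1]+.023)
q=Q[(d<.04)&(abs(Q[...,2]-.074)<.005)]; print("topcam",cv2.minEnclosingCircle((q[:,:2]*1000).astype(np.float32)))
save("w4",p["frame"])
E
```

```text
13.025 [ 0.5801 -0.2204  0.2935] [ 2.226e-01  9.749e-01 -1.000e-04  1.600e-03] 0.7965401144313213 [-0.5  0.7  0.1]
jaw yaw 64.28092144650081
hub [ 580.9 -222.1] [44.2 43.7] ang 64.2 1835 z 0.1137
 collar [ 505.2 -248.3] 20.3 1423
 collar [ 554.4 -146.8] 20.3 1427
 collar [ 607.3 -297.3] 20.1 1074
 collar [ 656.1 -196.1] 20.2 1075
centre [ 580.8 -222.1] x yaw mod 90 [64.1 64.3 64.4 64.1] r [79.9 79.8 79.7 79.7]
top [570.8 -24.5] 18.7 816
tool cm [ 9.35 17.25]
skirt [570.8 -24.8] 28.0 704
tool cm [ 9.33 17.22]
topcam ((571.8684692382812, -24.358989715576172), 18.89374542236328)
```

View pics/w4.png

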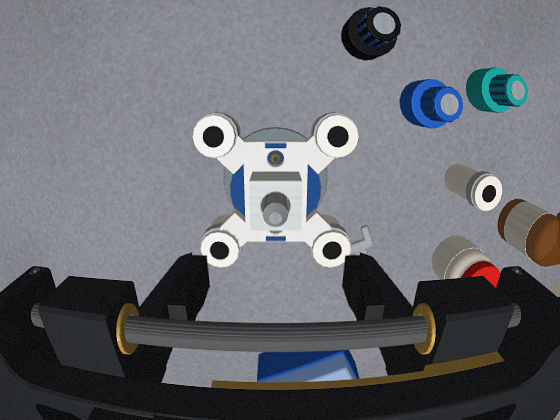

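The w4 picture shows the rotor seated level around the spindle at (275,195), with a brass pin visible in its hole at (275,157). The blue cap is at (432,103), between turquoise (497,90) and black (372,33). Going to the blue cap.

Request:
{"op": "carry_out", "data": {"motion": [0.95,1.74,0,0,0,0,1.9,3.5,0,0,0,0,2.2,4.0,0,0,0,0,2.2,4.0,0,0,0,0,1.6,3.0,0,0,0,0,0.5,1.0,0,0,0,0,0,0,0,0,0,0,0,0,0,0,0,0]}}

```text
clock: 14.08
tool_pos: [0.57, -0.0263, 0.2908]
eef_rot: [0.224, 0.975, -0.001, -0.0]
contact_force: [0.3, -0.9, 0.1]
opening: 0.793
```

```bash
cat > cap.py <<'E'
from look import *
M=R.from_quat(s["eef_rot"]).as_matrix()
d=np.hypot(P[...,0]-.571,P[...,1]+.0246)
for nm,zz,dz in (("top",.074,.003),("skirt",.038,.003)):
    q=P[(d<.05)&(abs(P[...,2]-zz)<dz)]
    if len(q)>5: c,r=cv2.minEnclosingCircle((q[:,:2]*1000).astype(np.float32)); e=np.array(c)/1000-s["tool_pos"][:2]; print(nm,np.round(c,1),round(r,1),len(q),"tool cm",(e@M[:2,:2]*100).round(2))
E
python3 cap.py
```

```text
14.075 [ 0.57   -0.0263  0.2908] [ 2.237e-01  9.746e-01 -7.000e-04 -2.000e-04] 0.7931715737147148 [ 0.3 -0.9  0.1]
jaw yaw 64.14163209748929
top [570.7 -23.9] 18.4 1031 tool cm [0.03 0.25]
skirt [570.7 -24.1] 28.0 818 tool cm [0.03 0.23]
```

Request:
{"op": "carry_out", "data": {"motion": [0.03,0.22,2,0,0,0,0,0,4,0,0,0,0,0,4,0,0,0,0,0,4,0,0,0,0,0,3,0,0,0,0,0,1.5,0,0,0,0,0,0,0,0,0,0,0,0,0,0,0]}}

```text
clock: 15.12
tool_pos: [0.5716, -0.0226, 0.1073]
eef_rot: [0.223, 0.975, 0.0, 0.001]
contact_force: [0.1, -0.3, -0.3]
opening: 0.792
```

```bash
python3 cap.py
```

```text
15.125 [ 0.5716 -0.0226  0.1073] [2.228e-01 9.749e-01 3.000e-04 1.000e-03] 0.7917546844219023 [ 0.1 -0.3 -0.3]
jaw yaw 64.25178544958743
top [561.5 -20. ] 48.8 4548 tool cm [ 1.01 -0.21]
skirt [570.2 -23.8] 27.8 3106 tool cm [ 0.07 -0.17]
```

Request:
{"op": "carry_out", "data": {"motion": [0,0,0,0,0,0,0,0,0,0,0,0,0,0,0,0,0,0,0,0,0,0,0,0,0,0,0,0,0,0], "hand": 2.8, "grip_force": 25}}

```text
clock: 15.8
tool_pos: [0.5708, -0.0223, 0.1063]
eef_rot: [0.223, 0.975, 0.0, 0.0]
contact_force: [-0.9, -0.3, 2.1]
opening: 0.401
```

Request:
{"op": "carry_out", "data": {"motion": [0,0,-0.5,0,0,0,0,0,-1.5,0,0,0,0,0,-3.5,0,0,0,0,0,-4.5,0,0,0,0,0,-4,0,0,0,0,0,-2.5,0,0,0,0,0,-1,0,0,0,0,0,0,0,0,0]}}

```text
clock: 16.8
tool_pos: [0.5707, -0.0223, 0.2816]
eef_rot: [0.223, 0.975, 0.0, 0.0]
contact_force: [0.2, -0.1, -2.0]
opening: 0.403
```

Request:
{"op": "carry_out", "data": {"motion": [-0.97,-1.76,0,0,0,0,-1.9,-3.5,0,0,0,0,-2.3,-4.1,0,0,0,0,-2.3,-4.1,0,0,0,0,-1.6,-3.0,0,0,0,0,-0.6,-1.12,0,0,0,0,0,0,0,0,0,0,0,0,0,0,0,0]}}

```text
clock: 17.8
tool_pos: [0.5818, -0.2204, 0.2809]
eef_rot: [0.221, 0.975, 0.001, -0.0]
contact_force: [-1.0, -0.2, -1.9]
opening: 0.403
```

```bash
cat > capz.py <<'E'
from look import *
M=R.from_quat(s["eef_rot"]).as_matrix()
z0=s["tool_pos"][2]-.1063
d=np.hypot(P[...,0]-s["tool_pos"][0],P[...,1]-s["tool_pos"][1])
ds=np.array([581.0,-222.2])
q=P[(d<.032)&(abs(P[...,2]-z0-.038)<.004)]
if len(q)>20:
    # fit circle of radius 28 to outer rim
    from scipy.optimize import least_squares
    h=cv2.convexHull((q[:,:2]*1000).astype(np.float32))[:,0]
    c,r=cv2.minEnclosingCircle(h); t=(h-1000*s["tool_pos"][:2])@M[:2,:2]; h=h[t[:,0]>8]
    f=least_squares(lambda x:np.hypot(*(h-x).T)-28,s["tool_pos"][:2]*1000,loss="soft_l1").x
    e=ds-f; print("skirt z",np.median(q[:,2]).round(4),"enc",np.round(c,1),round(r,1),"fit",f.round(1),len(q),"need tool mm",(e@M[:2,:2]).round(1))
print("tcp->drive tool mm",((ds-s["tool_pos"][:2]*1000)@M[:2,:2]).round(1),"tilt",M[:2,2].round(4))
E
python3 capz.py; python3 - <<'E'
from h import *
a=snapshot("side")["frame"][60:200,210:370]; b=snapshot("top")["frame"][140:270,290:450]
save("s5",np.hstack([cv2.resize(x,(400,400),interpolation=3) for x in (a,b)]))
E
```

```text
17.8 [ 0.5818 -0.2204  0.2809] [ 2.212e-01  9.752e-01  9.000e-04 -5.000e-04] 0.4030992730579949 [-1.  -0.2 -1.9]
jaw yaw 64.44283254147106
skirt z 0.2122 enc [ 573.5 -217.7] 25.9 fit [ 581.7 -221.7] 2399 need tool mm [ 0.4 -0.8]
tcp->drive tool mm [-0.1 -2. ] tilt [-0.0005  0.0019]
```

View pics/s5.png

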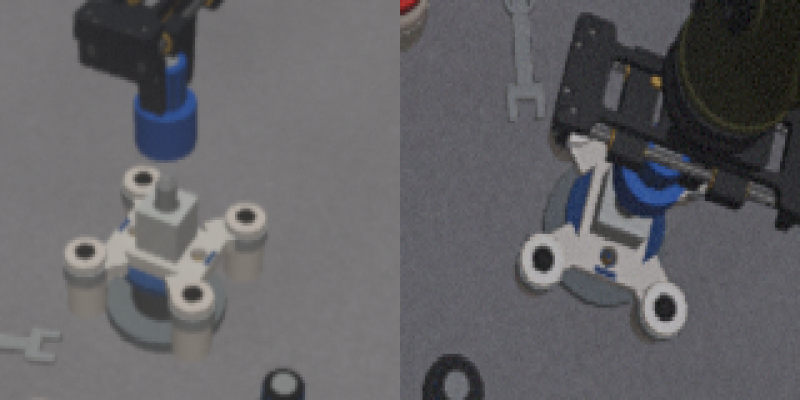

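The s5 picture shows the cap upright above the spindle (cap at (165,130), spindle tip at (165,185)), with the rotor seated. Small correction, then lowering.

Request:
{"op": "carry_out", "data": {"motion": [0.03,-0.1,0.3,0,0,0,0,0,0.8,0,0,0,0,0,0.8,0,0,0,0,0,0.6,0,0,0,0,0,0,0,0,0,0,0,0,0,0,0]}}

```text
clock: 18.7
tool_pos: [0.5811, -0.2234, 0.2563]
eef_rot: [0.223, 0.975, 0.0, 0.0]
contact_force: [0.8, -1.3, -2.1]
opening: 0.398
```

```bash
python3 capz.py
```

```text
18.7 [ 0.5811 -0.2234  0.2563] [2.225e-01 9.749e-01 1.000e-04 2.000e-04] 0.3981149235955895 [ 0.8 -1.3 -2.1]
jaw yaw 64.28513177376544
skirt z 0.1876 enc [ 572.4 -220.4] 25.9 fit [ 581.1 -224.7] 2390 need tool mm [1.2 2.2]
tcp->drive tool mm [0.6 1.1] tilt [0.0003 0.    ]
```

Request:
{"op": "carry_out", "data": {"motion": [0.09,0.17,0,0,0,0,0,0,0.2,0,0,0,0,0,0,0,0,0,0,0,0,0,0,0]}}

```text
clock: 19.25
tool_pos: [0.5808, -0.2215, 0.2541]
eef_rot: [0.223, 0.975, 0.0, -0.0]
contact_force: [0.6, 0.2, -1.4]
opening: 0.398
```

```bash
python3 capz.py
```

```text
19.25 [ 0.5808 -0.2215  0.2541] [ 0.2226  0.9749  0.     -0.    ] 0.39827753209538375 [ 0.6  0.2 -1.4]
jaw yaw 64.28059961235759
skirt z 0.1855 enc [ 572.  -218.5] 25.9 fit [ 580.9 -222.9] 2400 need tool mm [0.2 0.7]
tcp->drive tool mm [-0.4 -0.5] tilt [-0.0001  0.    ]
```

Request:
{"op": "carry_out", "data": {"motion": [0,0,0.3,0,0,0,0,0,0.4,0,0,0,0,0,0.4,0,0,0,0,0,0.4,0,0,0,0,0,0,0,0,0]}}

```text
clock: 19.92
tool_pos: [0.5806, -0.2214, 0.2387]
eef_rot: [0.222, 0.975, 0.0, -0.0]
contact_force: [0.2, -0.1, -2.3]
opening: 0.403
```

Cap is around the spindle without contact; 18.4 mm remain.

Request:
{"op": "carry_out", "data": {"motion": [0,0,0.3,0,0,0,0,0,0.4,0,0,0,0,0,0.4,0,0,0,0,0,0.3,0,0,0,0,0,0.2,0,0,0,0,0,0,0,0,0,0,0,0,0,0,0]}}

```text
clock: 20.8
tool_pos: [0.5809, -0.2215, 0.2233]
eef_rot: [0.223, 0.975, 0.0, 0.0]
contact_force: [-0.7, 0.6, -1.7]
opening: 0.399
```

Request:
{"op": "carry_out", "data": {"motion": [0,0,0.1,0,0,0,0,0,0.06,0,0,0,0,0,0.05,0,0,0,0,0,0,0,0,0]}}

```text
clock: 21.3
tool_pos: [0.5808, -0.2214, 0.221]
eef_rot: [0.223, 0.975, 0.0, -0.0]
contact_force: [-0.2, 0.2, -2.1]
opening: 0.399
```

```bash
python3 capz.py
```

```text
21.3 [ 0.5808 -0.2214  0.221 ] [ 2.225e-01  9.749e-01  1.000e-04 -0.000e+00] 0.39894189718140677 [-0.2  0.2 -2.1]
jaw yaw 64.28358243224054
skirt z 0.1523 enc [ 572.2 -218.5] 25.9 fit [ 580.8 -222.9] 2410 need tool mm [0.1 0.7]
tcp->drive tool mm [-0.5 -0.6] tilt [-0.0001  0.0001]
```

Skirt top is at 0.1523 (target 0.152), and there is no contact yet.

Request:
{"op": "carry_out", "data": {"motion": [0,0,0.05,0,0,0,0,0,0.04,0,0,0,0,0,0.03,0,0,0,0,0,0,0,0,0]}}

```text
clock: 21.85
tool_pos: [0.5809, -0.2215, 0.2203]
eef_rot: [0.223, 0.975, -0.0, 0.0]
contact_force: [-2.7, -0.1, 3.7]
opening: 0.403
```

Contact: the cap rests on the hub. Release and retreat.

Request:
{"op": "carry_out", "data": {"motion": [0,0,0,0,0,0,0,0,0,0,0,0,0,0,0,0,0,0,0,0,0,0,0,0], "hand": 6.5}}

```text
clock: 22.35
tool_pos: [0.5809, -0.2214, 0.2198]
eef_rot: [0.222, 0.975, 0.0, -0.0]
contact_force: [0.3, 0.3, 0.0]
opening: 0.738
```

Request:
{"op": "carry_out", "data": {"motion": [0,0,-1,0,0,0,0,0,-2,0,0,0,0,0,-3,0,0,0,0,0,-3,0,0,0,0,0,-2,0,0,0,0,0,0,0,0,0,0,0,0,0,0,0]}}

```text
clock: 23.22
tool_pos: [0.5804, -0.2214, 0.3293]
eef_rot: [0.222, 0.975, 0.0, -0.001]
contact_force: [-0.5, 0.7, 0.3]
opening: 0.736
```

```bash
python3 - <<'E'
from look import *
rotor(P,(.581,-.2225),.082,.114)
d=np.hypot(P[...,0]-.581,P[...,1]+.2222)
for nm,zz in (("captop",.188),("skirt",.152)):
    q=P[(d<.04)&(abs(P[...,2]-zz)<.004)]; c,r=cv2.minEnclosingCircle((q[:,:2]*1000).astype(np.float32)); print(nm,np.round(c,1),round(r,1),np.median(q[:,2]).round(4),np.percentile(q[:,2],[5,95]).round(4))
b=snapshot("side")
for t in ("beaker","wrench","spare_sleeve","reagent","jar"):
    m=finder.masks_of(b,t)[:1]
    for x in m: print(t,round(x["p"],2),x["extent"])
a=b["frame"][60:300,140:380]
save("end",np.hstack([cv2.resize(a,(400,400),interpolation=3),cv2.resize(p["frame"],(400,400))]))
E
```

```text
23.225 [ 0.5804 -0.2214  0.3293] [ 2.225e-01  9.749e-01  0.000e+00 -6.000e-04] 0.7358408644345985 [-0.5  0.7  0.3]
jaw yaw 64.29153882924643
hub [ 563.1 -215.2] [50.3 15.3] ang 66.6 68 z 0.1141
 collar [ 505.5 -248.4] 20.1 1164
 collar [ 554.7 -146.8] 20.1 1153
 collar [ 606.9 -297.2] 20.1 939
 collar [ 656.2 -195.3] 20.2 932
centre [ 580.8 -221.9] x yaw mod 90 [64.4 64.2 64.1 64.5] r [79.8 79.5 79.7 79.9]
captop [ 580.6 -222.5] 18.8 0.1879 [0.1856 0.1891]
skirt [ 580.7 -222.5] 27.8 0.1518 [0.1503 0.153 ]
beaker 0.93 [337.5, 238.2, 376.4, 289.7]
wrench 0.71 [182.0, 173.6, 233.9, 190.5]
spare_sleeve 0.72 [216.7, 199.4, 237.3, 240.3]
reagent 0.75 [149.2, 204.4, 186.2, 273.8]
```

View pics/end.png

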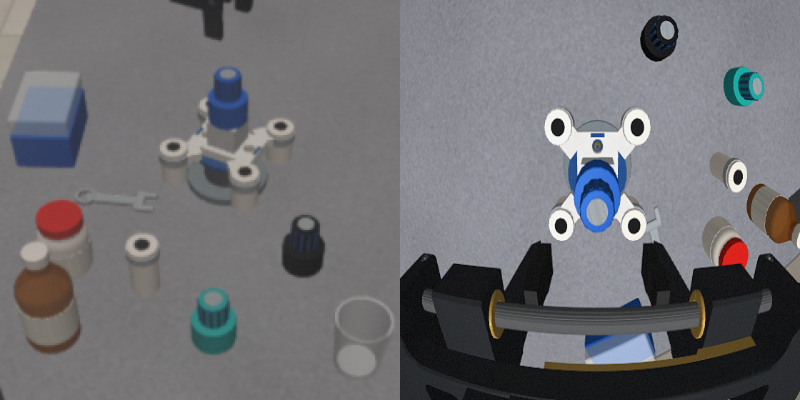

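The picture shows the cap upright on the hub (228,95), the rotor seated, the bystanders in place and the gripper clear. Handing in.

```bash
python3 -c "
from plant import workorder; print(workorder.finish_job())"
```

```text
the job is handed in; nothing more can be done
None
```

The rotor is seated on the drive head and the blue cap is fully down on its hub. I handed the job in at about 23 s of the 64 s allowed, with the gripper open and clear.

- **Rotor:** I gripped it by the hub's two y faces, aligned it to the pins and lowered it in steps until contact. After release the hub top measured 0.1137 m and later 0.1141 m (0.114 expected). The four collars lay level, and a brass pin shows in the hole that can be seen.
- **Cap:** I lowered it over the spindle until it touched the hub, then released it. Its skirt top measured 0.1518 m and its top 0.1879 m (0.152 and 0.188 expected), centred to within about 0.5 mm.
- **Forces:** The readings shown at the end of each move stayed under about 8 N. I did not see any peaks between them.
- **Bystanders:** The beaker, wrench, spare sleeve and reagent bottle are within a few pixels of where they started. The network missed the jar in the last picture, but it and both look-alike caps are visible there and look unmoved.

Two checks disagreed slightly. The cameras put the pin angle between 153.7° and 155.6°, so I used about 154.4°. An automatic hub fit in the last picture was off because the cap covers the hub. Neither affected the fit.

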